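# Press the insole down in the gluing jig, heel to toe

### The job

The insole in the gluing jig has fresh cement under it: with your fingertips press the three plungers down home, one after another from heel to toe - the red cap, then the yellow, then the blue - each gently, as one would with a single finger, and finish one before starting the next. They stay down by themselves; take nothing in the fingers, leave the insole and the things around the jig where they are, and end with the hand clear.

Things in the scene. Friction and masses are not known exactly. Their poses are not given: they have to be found in the camera images.
- jig: Fixed gluing jig at any heading: plywood board 220 x 104 x 12 mm, an insole on it under three steel bridges (tops 53 mm above the bench), through each an upright plunger with a round coloured cap. Origin: centre of the underside, on the bench top; x runs from heel to toe, z up. Plungers at y = 0 and x = -52 mm (red, heel), 0 (yellow, waist), +52 mm (blue, toe).
- insole: Loose tan leather insole, 136 x 55 x 6 mm, lying flat on the jig's board; origin at the centre of its underside.
- cream_spool: Bystander: loose cream thread spool, upright, 29 mm across, 41 mm tall; origin centre of its underside.
- wax: Bystander: loose orange-brown block of thread wax, 32 x 50 x 18 mm; origin centre of its underside.
- cork: Bystander: loose cork rubbing block, 24 x 36 x 19 mm; origin centre of its underside.
- cup: Bystander: loose dark steel tack cup, 45 mm across, 26 mm tall; origin centre of its underside.
- heel_cap (a point): Centre of the top of the red cap (heel plunger); moves with it. The cap is 22 mm across and 12 mm thick; its top is 86.5 mm above the bench with the plunger fully up and 72.5 mm with it fully down. The cap sits on a small spring: once the plunger is down it still gives up to 5 mm, from about 5 N to 13 N, then stops hard.
- heel_plunger (a joint): How far the heel plunger (red cap) is pressed down, in m: 0 fully up, 0.014 fully down at its stop (rubber foot on the insole). It moves straight down against about 4 N of friction plus a little damping, and stays where it is left; at the start it is 0 to 3 mm down.
- waist_cap (a point): Centre of the top of the yellow cap (waist plunger); moves with it. The cap is 22 mm across and 12 mm thick; its top is 86.5 mm above the bench with the plunger fully up and 72.5 mm with it fully down. The cap sits on a small spring: once the plunger is down it still gives up to 5 mm, from about 5 N to 13 N, then stops hard.
- waist_plunger (a joint): How far the waist plunger (yellow cap) is pressed down, in m: 0 fully up, 0.014 fully down at its stop (rubber foot on the insole). It moves straight down against about 4 N of friction plus a little damping, and stays where it is left; at the start it is 0 to 3 mm down.
- toe_cap (a point): Centre of the top of the blue cap (toe plunger); moves with it. The cap is 22 mm across and 12 mm thick; its top is 86.5 mm above the bench with the plunger fully up and 72.5 mm with it fully down. The cap sits on a small spring: once the plunger is down it still gives up to 5 mm, from about 5 N to 13 N, then stops hard.
- toe_plunger (a joint): How far the toe plunger (blue cap) is pressed down, in m: 0 fully up, 0.014 fully down at its stop (rubber foot on the insole). It moves straight down against about 4 N of friction plus a little damping, and stays where it is left; at the start it is 0 to 3 mm down.

How it is judged:
On the way, in this order (a step that is already met when the one before it is completed fails the run):
1. the heel plunger (red cap) is pressed down at least 10 of its 14 mm (value of joint heel_plunger above 0.01 m), for 0.2 s.
2. the waist plunger (yellow cap) is pressed down at least 10 of its 14 mm (value of joint waist_plunger above 0.01 m), for 0.2 s.
3. the toe plunger (blue cap) is pressed down at least 10 of its 14 mm (value of joint toe_plunger above 0.01 m), for 0.2 s.
At the end, for the whole second after the job is handed in: All three plungers are down by at least 10 of their 14 mm; the insole still lies on the board (moved less than about 1 cm) and the spool, wax, cork and cup stand at rest within 20 mm of where they stood (value of joint each of heel_plunger, waist_plunger, toe_plunger above 0.01 m and horizontal distance between insole and jig below 0.015 m and height (world z) of insole below 0.02 m and distance of each of cream_spool, wax, cork, cup from where it was at the start of the episode below 0.02 m and linear speed of each of cream_spool, wax, cork, cup below 0.02 m/s); the robot touches nothing.
It fails at once if the yellow (waist) plunger is pressed before the red (heel) one is down (value of joint waist_plunger above 0.006 m and value of joint heel_plunger below 0.01 m).
It fails at once if the blue (toe) plunger is pressed before the yellow (waist) one is down (value of joint toe_plunger above 0.006 m and value of joint waist_plunger below 0.01 m).
It fails at once if the robot pushes on the jig or a cap with more than 25 N (not gently) (contact force between any of the fingers, the arm and jig above 25 N).
It fails at once if the insole is moved (over 1 cm) or lifted (distance of insole from where it was at the start of the episode above 0.01 m or height (world z) of insole above 0.02 m).
It fails at once if a bystander is knocked, moved more than 20 mm or lifted (distance of any of cream_spool, wax, cork, cup from where it was at the start of the episode above 0.02 m or height (world z) of any of cream_spool, wax, cork, cup above 0.01 m).
It also fails if it takes over 43 s, if anything falls off the work surface, if the arm or the gripper's body presses on something with over 40 N, if the wrist force passes 120 N, or if a joint passes its speed limit or range.

### The arm

A 7-joint arm with a two-finger parallel gripper is mounted at the origin on a cart in front of the work surface, level with it; the furniture and walls round the work are solid. World frame = base frame: x ahead of the robot, y to its left, z up, the work surface at z = 0. Lengths are in m, angles in rad, forces in N, time in s.
With the tool pointing down it reaches from about 0.425 to 0.875 m from the base axis. Payload 4.7 kg.
Tool frame: the origin (TCP) lies at the very end of the fingers, on their centre line; the grasp point (between the pads) lies 19 mm behind it; z points along the fingers, y is the line along which they close (so a half turn about z gives the same grasp; the last joint's range is limited). The gripper opens to 87 mm and grips with 3 to 60 N. Pads are 19 mm wide; open, the fingers measure 117 mm over their backs; the gripper's body (75 mm by 190 mm) begins 51 mm behind the grasp point.
Start: joints at [1.307, 0.321, -0.07, 1.45, 0.023, 1.371, -0.057], TCP at [0.178, -0.625, 0.223] pointing down, gripper open.
Joint ranges: [-2.86, 2.86], [-0.3, 2.09], [-1.38, 1.24], [0.06, 2.45], [-1.56, 4.7], [0.09, 2.05], [-2.69, 2.69]. Speed limits (rad/s): [2.57, 2.57, 3.14, 3.14, 3.14, 3.14, 3.14].

### API

Orientations are given as a unit quaternion [x, y, z, w].
In Python, from plant import manip gives the robot as it stands. The module is installed in compiled form; this text tells all that it offers.
- The arm moves only by the tool send_rows, never from a script. Its argument "increments" is a list of rows, each an object with "hand": the opening in per cent of the stroke, from 0 (shut) to 100 (fully open); "linear": the shift along the tool's x, y, z each as a share of 5 cm, from -1 to 1, a list of three; "dr": the turn, a rotation vector about the tool's x, y, z each as a share of 0.15 rad, from -1 to 1, a list of three. A call has exactly 8 rows; each row shifts and turns the commanded pose from where the row before left it, along the tool's axes as they then stand; what a row does not reach is not made up. A row lasts 1/8 s, in which the tool goes at most 62.5 mm and 10.7 degrees, less where a joint would pass 70% of its speed; a pose out of reach is approached as far as the arm can. A call with a number of a shift or a turn outside -1 to 1 is refused whole. A call with a gripper value outside its range is refused whole. The fingers move at their own pace and stop on an object; "force" is the grip in N (left out, the last holds). Time passes only in rows, so rows that do not move let the fingers close, or fill a call up. It gives the time, the measured TCP pose, the force, the opening and the grip force at its end, in the units of the state.
- manip.get_obs(): the state, without advancing time (a new reading comes with each control period).
- manip.capture(name): name is "side" or "top"; returns the picture (480x640x3 uint8, blue, green, red); there is no depth.
- manip.get_calibration(name): a dict with "intrinsics" (3x3 intrinsics, pixels), "D" ([k1, k2, p1, p2, k3] as OpenCV has them; the pictures are not rectified), "cam_to_world" (4x4, takes a point from camera to world coordinates). Camera axes: x right, y up, looking along -z (the intrinsics and any distortion apply to the point x, -y, -z); pixel columns grow to the right and rows downward; lengths in m; the calibration is good to about 2 mm. A picture is of the moment at which its call begins. get_calibration takes no time and is no camera call.
- manip.job_done(): hands the job in; it is judged then, once.
The state is a dict: "time": time; "joint_positions": joint angles; "qd": joint speeds; "joint_efforts": joint torques, N m; "ee_pos": TCP position; "orientation": TCP orientation; "ft_force": force on the tool from outside, world axes, zero at the start; "torque": the same for the moment, N m; "finger_gap": finger opening in m; "grip_force": force on a finger pad.
Only numpy, scipy, OpenCV 4.12 (cv2) and the standard library are available. Lean on these libraries where they do the work, as an engineer would, in place of code of your own. Each camera call takes 0.05 s, during which the arm holds its last target. There are 200 camera calls.

## Working session

There is one attempt and no reset: what is moved stays moved. The work goes in short steps, Python scripts to look and compute and a tool call to move; the robot and the scene stay as the last step left them, time stands still between calls to the robot, and variables do not carry over. Pictures are saved under pics/ and viewed, at most 10 in all, crops included, and the job is handed in when it is done.

Besides the shell and the picture viewer there is one more tool, called after "Call:" by a JSON object that holds its "fn" and its "kwargs". send_rows: Moves the arm, as the interface text tells. Its arguments: {"type":"object","properties":{"increments":{"type":"array","items":{"type":"object","properties":{"hand":{"type":"number"},"linear":{"type":"array","items":{"type":"number"}},"dr":{"type":"array","items":{"type":"number"}}}}},"force":{"type":"number"}},"required":["increments"]}

```bash
mkdir -p pics
cat > h.py <<'E'
from plant import manip
import numpy as np, cv2
def snap(c,n):
    im=manip.capture(c); cv2.imwrite(f'pics/{n}.png',im); return im
def ray(c,u,v):
    k=manip.get_calibration(c); K=np.array(k['intrinsics'],float);T=np.array(k['cam_to_world'])
    p=cv2.undistortPoints(np.array([[[u,v]]],float),K,np.array(k['D'],float))[0,0]
    return T[:3,3],T[:3,:3]@np.array([p[0],-p[1],-1])
def onz(c,u,v,z):
    o,d=ray(c,u,v); return o+d*(z-o[2])/d[2]
def tri(u1,v1,u2,v2,a='side',b='top'):
    o,d=ray(a,u1,v1);p,e=ray(b,u2,v2)
    s=np.linalg.lstsq(np.c_[d,-e],p-o,rcond=None)[0]
    x=o+s[0]*d;y=p+s[1]*e; return (x+y)/2,np.linalg.norm(x-y)
E
python3 - <<'E'
from h import *
snap('side','s0');snap('top','t0');print(manip.get_obs())
for c in('side','top'):print(manip.get_calibration(c))
E
```

```text
{'time': 0.1, 'joint_positions': array([ 1.30711813,  0.32174602, -0.07007977,  1.45157966,  0.02261533,
        1.37080875, -0.05690983]), 'qd': array([ 8.23368153e-04, -9.46209771e-04,  1.51847986e-03, -3.16945840e-03,
        2.77774842e-03, -9.96195961e-04, -2.16712086e-07]), 'joint_efforts': array([-3.00657052e-05, -4.92572629e+01, -4.05692048e-01, -3.13398850e+01,
       -6.41933153e-02,  3.95214208e-02,  5.39760731e-05]), 'ee_pos': array([ 0.17804693, -0.62460735,  0.22155933]), 'orientation': array([ 9.90368848e-01,  1.38451346e-01, -1.76639828e-04, -8.59590884e-04]), 'ft_force': array([-0.38271846, -0.26302911, -0.38436693]), 'torque': array([ 0.02408683, -0.01457928, -0.01931042]), 'grip_force': 0.0, 'finger_gap': 0.08706442049545358}
{'intrinsics': array([[593.80377824,   0.        , 318.25222147],
       [  0.        , 593.80377824, 240.90869595],
       [  0.        ,   0.        ,   1.        ]]), 'D': array([-0.18990068,  0.        ,  0.        ,  0.        ,  0.        ]), 'cam_to_world': array([[-0.82107994,  0.33176485, -0.46449954,  0.14158098],
       [-0.57075275, -0.48901802,  0.65962313,  0.4148939 ],
       [-0.00830887,  0.80671771,  0.59087859,  0.59127856],
       [ 0.        ,  0.        ,  0.        ,  1.        ]])}
{'intrinsics': array([[537.49624136,   0.        , 319.57731466],
       [  0.        , 537.49624136, 247.68699816],
       [  0.        ,   0.        ,   1.        ]]), 'D': array([-0.00946794,  0.        ,  0.        ,  0.        ,  0.        ]), 'cam_to_world': array([[ 0.06395552,  0.96928677, -0.23747179,  0.34233148],
       [-0.99793856,  0.06338656, -0.01003878, -0.17494475],
       [ 0.00532207,  0.23762429,  0.97134256,  0.91640853],
       [ 0.        ,  0.        ,  0.        ,  1.        ]])}
```

View pics/s0.png

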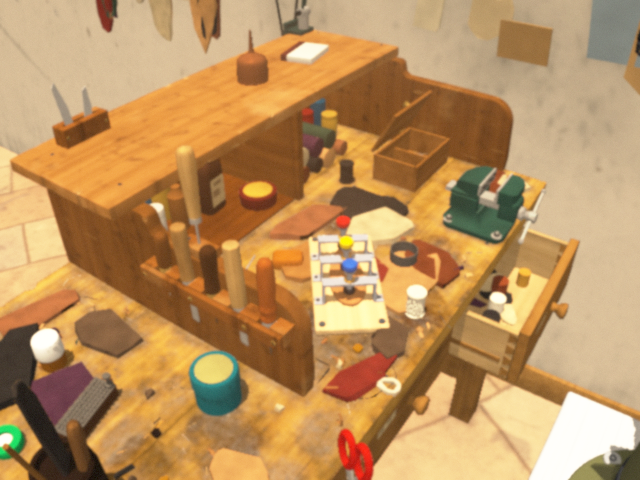

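View pics/t0.png

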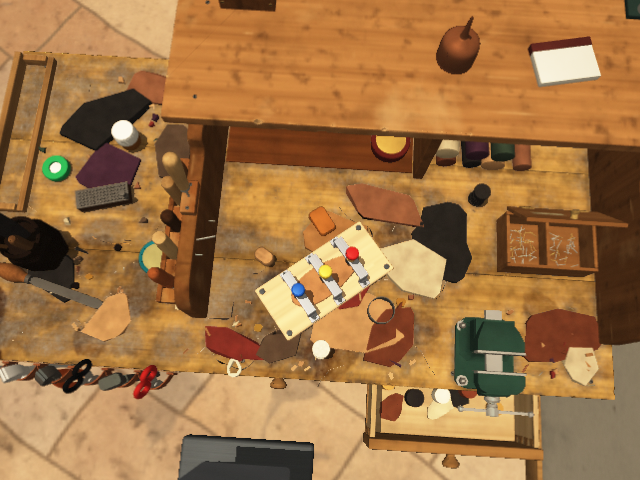

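The side view shows the caps at red (343,222), yellow (346,243) and blue (349,266). In the top view they are at (352,254), (325,271) and (298,290). The shelf lies beyond the jig, and the tool rack is on its left.

```bash
cat >> h.py <<'E'
R={'red':[((0,150,90),(6,255,255)),((174,150,90),(180,255,255))],'yel':[((24,150,120),(33,255,255))],'blu':[((105,140,80),(125,255,255))]}
G={'side':dict(red=(343,222),yel=(346,243),blu=(349,266)),'top':dict(red=(352,254),yel=(325,271),blu=(298,290))}
def cap(im,c,n,g=None):
    h=cv2.cvtColor(im,cv2.COLOR_BGR2HSV); m=sum(cv2.inRange(h,np.array(a),np.array(b)) for a,b in R[n])
    k,l,s,ce=cv2.connectedComponentsWithStats(m.astype(np.uint8)); g=g or G[c][n]
    i=min([i for i in range(1,k) if s[i,4]>15],key=lambda i:np.hypot(*(ce[i]-g)))
    return ce[i],s[i]
E
python3 - <<'E'
from h import *
S=cv2.imread('pics/s0.png');T=cv2.imread('pics/t0.png')
for n in R:
    a,sa=cap(S,'side',n);b,sb=cap(T,'top',n)
    print(n,a,sa,b,sb,tri(*a,*b),onz('top',*b,.08))
for n,p in dict(cork=(265,257),wax=(321,220),cup=(381,309),spool=(321,350),c1=(256,293),c2=(359,225),c3=(392,267),c4=(290,337),rack=(195,310),racktop=(208,140),shelf0=(175,118),shelf1=(430,135)).items(): print(n,onz('top',*p,.015).round(3))
print(tri(301,193,435,135)) 
print(onz('side',308,388,0),onz('side',305,343,0.08))
cv2.imwrite('pics/z.png',np.hstack([cv2.resize(T[200:380,230:420],None,fx=2.1,fy=3.15*2/3),cv2.resize(S[200:340,290:440],None,fx=2.6,fy=2.7)]) if 0 else cv2.resize(T[200:370,230:430],None,fx=4,fy=3.5))
E
```

```text
red [342.7080292  220.97810219] [336 215  14  13 137] [351.82142857 253.09285714] [346 247  13  13 140] (array([ 0.54125225, -0.21821208,  0.08076108]), np.float64(0.0002846363875315632)) [ 0.54129987 -0.21830839  0.08      ]
yel [345.79646018 240.86725664] [340 236  14  11 113] [324.74576271 270.58474576] [319 265  13  12 118] (array([ 0.50961081, -0.17694262,  0.08129687]), np.float64(0.00038069577098989884)) [ 0.51004849 -0.17686889  0.08      ]
blu [349.48837209 264.01162791] [344 260  12   9  86] [297.78518519 289.51851852] [292 283  13  14 135] (array([ 0.47718788, -0.13639215,  0.07938337]), np.float64(0.00013569627458614406)) [ 0.47702554 -0.13644803  0.08      ]
cork [ 0.54  -0.073  0.015]
wax [ 0.613 -0.165  0.015]
cup [ 0.464 -0.275  0.015]
spool [ 0.389 -0.179  0.015]
c1 [ 0.477 -0.063  0.015]
c2 [ 0.608 -0.232  0.015]
c3 [ 0.537 -0.292  0.015]
c4 [ 0.407 -0.126  0.015]
rack [0.442 0.036 0.015]
racktop [0.75  0.049 0.015]
shelf0 [0.79  0.115 0.015]
shelf1 [ 0.787 -0.353  0.015]
(array([ 0.77367292, -0.37805295, -0.01773026]), np.float64(0.05854605696216922))
[0.43660339 0.02191415 0.        ] [0.43955559 0.02121123 0.08      ]
```

View pics/z.png

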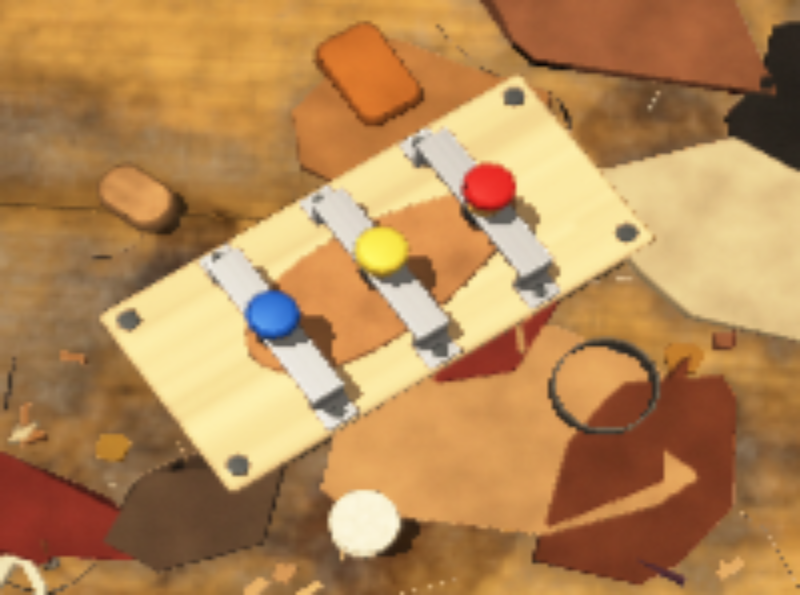

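The overhead crop confirms the cap centres. The cork, wax, cup and spool are all well clear of them. I'll close the fingers, rise and travel to the red cap.

Call:
{"fn": "send_rows", "kwargs": {"increments": [{"hand":0,"linear":[0,0,-0.9],"dr":[0,0,0]},{"hand":0,"linear":[0.8,-0.5,0],"dr":[0,0,0]},{"hand":0,"linear":[0.8,-0.5,0],"dr":[0,0,0]},{"hand":0,"linear":[0.8,-0.5,0],"dr":[0,0,0]},{"hand":0,"linear":[0.8,-0.5,0],"dr":[0,0,0]},{"hand":0,"linear":[0.8,-0.5,0],"dr":[0,0,0]},{"hand":0,"linear":[0.8,-0.5,0],"dr":[0,0,0]},{"hand":0,"linear":[0.8,-0.5,0],"dr":[0,0,0]}], "force": 5}}

```text
time: 1.1
ee_pos: [0.4002, -0.3786, 0.2672]
orientation: [0.99, 0.138, -0.0, -0.0]
ft_force: [0.5, -0.9, 0.2]
finger_gap: 0.0151
grip_force: 0.0
```

Call:
{"fn": "send_rows", "kwargs": {"increments": [{"hand":0,"linear":[0.7,-0.5,0],"dr":[0,0,0]},{"hand":0,"linear":[0.7,-0.5,0],"dr":[0,0,0]},{"hand":0,"linear":[0.7,-0.5,0],"dr":[0,0,0]},{"hand":0,"linear":[0.7,-0.4,0],"dr":[0,0,0]},{"hand":0,"linear":[0.5,-0.3,0],"dr":[0,0,0]},{"hand":0,"linear":[0.3,-0.1,0.6],"dr":[0,0,0]},{"hand":0,"linear":[0,0,0.8],"dr":[0,0,0]},{"hand":0,"linear":[0,0,0.8],"dr":[0,0,0]}]}}

```text
time: 2.1
ee_pos: [0.541, -0.2198, 0.156]
orientation: [0.99, 0.139, -0.0, -0.0]
ft_force: [0.1, -0.7, -0.1]
finger_gap: 0.0004
grip_force: 0.0
```

Run:
```python
from h import *
o=manip.get_obs();print(o['time'],o['ee_pos'],o['orientation'],o['ft_force'],o['finger_gap'])
S=snap('side','s1');T=snap('top','t1')
cv2.imwrite('pics/z1.png',np.hstack([cv2.resize(T[160:360,220:420],(400,500)),cv2.resize(S[120:340,260:440],(400,500))]))
```

```text
2.1 [ 0.54096054 -0.21975004  0.15601977] [ 9.90325538e-01  1.38763451e-01 -1.84216023e-04 -1.62328374e-05] [ 0.13869011 -0.68954988 -0.10403225] 0.0004039018037784099
```

View pics/z1.png

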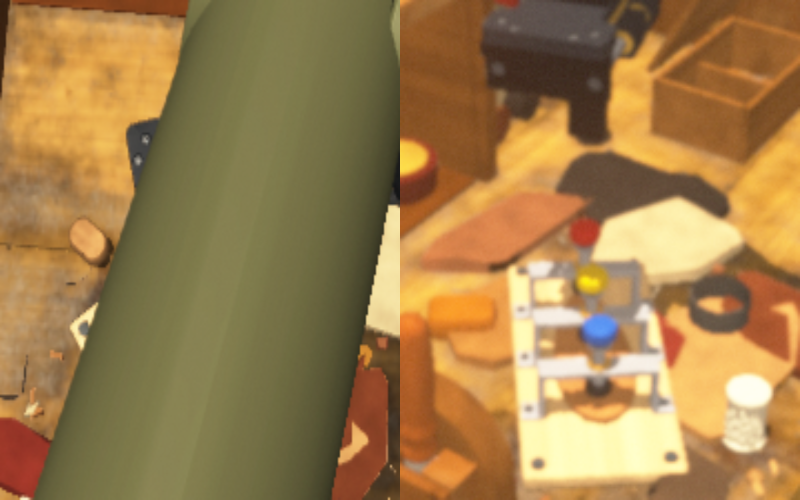

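The top view is blocked by the arm. In the side view the closed fingertips are right over the red cap, at about (590,135) in the crop with the cap at (585,232). I'll descend slowly and check the force.

Call:
{"fn": "send_rows", "kwargs": {"increments": [{"hand":0,"linear":[0,-0.03,0.4],"dr":[0,0,0]},{"hand":0,"linear":[0,0,0.4],"dr":[0,0,0]},{"hand":0,"linear":[0,0,0.4],"dr":[0,0,0]},{"hand":0,"linear":[0,0,0.05],"dr":[0,0,0]},{"hand":0,"linear":[0,0,0.05],"dr":[0,0,0]},{"hand":0,"linear":[0,0,0.05],"dr":[0,0,0]},{"hand":0,"linear":[0,0,0.05],"dr":[0,0,0]},{"hand":0,"linear":[0,0,0.05],"dr":[0,0,0]}]}}

```text
time: 3.2
ee_pos: [0.5409, -0.2187, 0.0852]
orientation: [0.99, 0.138, 0.0, 0.0]
ft_force: [0.6, -0.5, 3.8]
finger_gap: 0.0002
grip_force: 2.0
```

Call:
{"fn": "send_rows", "kwargs": {"increments": [{"hand":0,"linear":[0,0,0.05],"dr":[0,0,0]},{"hand":0,"linear":[0,0,0.05],"dr":[0,0,0]},{"hand":0,"linear":[0,0,0.04],"dr":[0,0,0]},{"hand":0,"linear":[0,0,0.04],"dr":[0,0,0]},{"hand":0,"linear":[0,0,0],"dr":[0,0,0]},{"hand":0,"linear":[0,0,0],"dr":[0,0,0]},{"hand":0,"linear":[0,0,0],"dr":[0,0,0]},{"hand":0,"linear":[0,0,0],"dr":[0,0,0]}]}}

```text
time: 4.2
ee_pos: [0.5407, -0.2186, 0.0759]
orientation: [0.99, 0.138, 0.0, 0.0]
ft_force: [1.1, 0.1, 1.5]
finger_gap: -0.0001
grip_force: 0.7
```

Call:
{"fn": "send_rows", "kwargs": {"increments": [{"hand":0,"linear":[0,0,0.03],"dr":[0,0,0]},{"hand":0,"linear":[0,0,0.03],"dr":[0,0,0]},{"hand":0,"linear":[0,0,0.02],"dr":[0,0,0]},{"hand":0,"linear":[0,0,0.02],"dr":[0,0,0]},{"hand":0,"linear":[0,0,0],"dr":[0,0,0]},{"hand":0,"linear":[0,0,0],"dr":[0,0,0]},{"hand":0,"linear":[0,0,0],"dr":[0,0,0]},{"hand":0,"linear":[0,0,0],"dr":[0,0,0]}]}}

```text
time: 5.2
ee_pos: [0.5408, -0.2187, 0.0716]
orientation: [0.99, 0.138, 0.0, 0.0]
ft_force: [-1.0, -0.6, 5.9]
finger_gap: 0.0006
grip_force: 3.1
```

Call:
{"fn": "send_rows", "kwargs": {"increments": [{"hand":0,"linear":[0,0,-0.9],"dr":[0,0,0]},{"hand":0,"linear":[-0.18,-0.48,0],"dr":[0,0,0]},{"hand":0,"linear":[-0.19,-0.49,0],"dr":[0,0,0]},{"hand":0,"linear":[0,0,0],"dr":[0,0,0]},{"hand":0,"linear":[0,0,0.45],"dr":[0,0,0]},{"hand":0,"linear":[0,0,0.05],"dr":[0,0,0]},{"hand":0,"linear":[0,0,0.05],"dr":[0,0,0]},{"hand":0,"linear":[0,0,0.05],"dr":[0,0,0]}]}}

```text
time: 6.2
ee_pos: [0.51, -0.1774, 0.0864]
orientation: [0.99, 0.138, 0.0, 0.0]
ft_force: [-0.7, -0.0, 0.0]
finger_gap: 0.0009
grip_force: 0.0
```

Run:
```python
from h import *
o=manip.get_obs();print(o['time'],o['ee_pos'],o['ft_force'])
S=snap('side','s2')
cv2.imwrite('pics/z2.png',cv2.resize(S[160:340,280:440],(530,600)))
```

```text
6.2 [ 0.51003926 -0.17737016  0.08636281] [-0.6779129  -0.04393981  0.01260066]
```

View pics/z2.png

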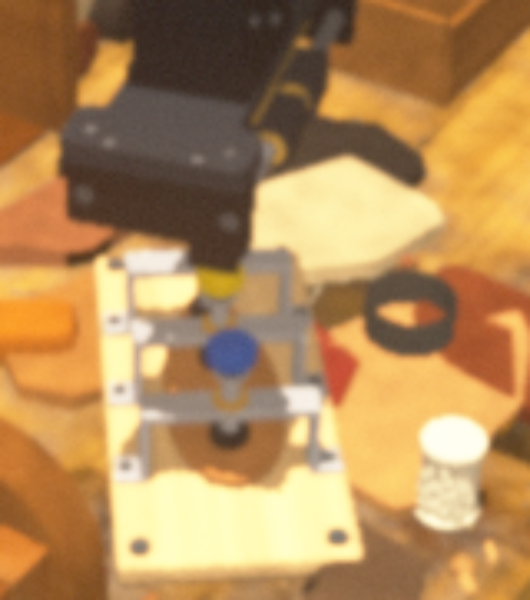

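The side crop shows the tip on the yellow cap at (220,275), with the blue cap untouched and the cup, spool and wax in place. The red cap is hidden, but the 6 N reading at 71.6 mm means that plunger is home.

Call:
{"fn": "send_rows", "kwargs": {"increments": [{"hand":0,"linear":[0,0,0.05],"dr":[0,0,0]},{"hand":0,"linear":[0,0,0.05],"dr":[0,0,0]},{"hand":0,"linear":[0,0,0.05],"dr":[0,0,0]},{"hand":0,"linear":[0,0,0.05],"dr":[0,0,0]},{"hand":0,"linear":[0,0,0.05],"dr":[0,0,0]},{"hand":0,"linear":[0,0,0.04],"dr":[0,0,0]},{"hand":0,"linear":[0,0,0],"dr":[0,0,0]},{"hand":0,"linear":[0,0,0],"dr":[0,0,0]}]}}

```text
time: 7.25
ee_pos: [0.51, -0.1772, 0.0719]
orientation: [0.99, 0.138, 0.0, 0.0]
ft_force: [0.2, 0.1, 5.7]
finger_gap: 0.0003
grip_force: 2.9
```

Call:
{"fn": "send_rows", "kwargs": {"increments": [{"hand":0,"linear":[0,0,-0.9],"dr":[0,0,0]},{"hand":0,"linear":[-0.2,-0.48,0],"dr":[0,0,0]},{"hand":0,"linear":[-0.2,-0.48,0],"dr":[0,0,0]},{"hand":0,"linear":[0,0,0],"dr":[0,0,0]},{"hand":0,"linear":[0,0,0.45],"dr":[0,0,0]},{"hand":0,"linear":[0,0,0.05],"dr":[0,0,0]},{"hand":0,"linear":[0,0,0.05],"dr":[0,0,0]},{"hand":0,"linear":[0,0,0.05],"dr":[0,0,0]}]}}

```text
time: 8.25
ee_pos: [0.4777, -0.1367, 0.0869]
orientation: [0.99, 0.138, 0.0, 0.0]
ft_force: [0.3, -0.2, -0.9]
finger_gap: 0.0006
grip_force: 0.0
```

Call:
{"fn": "send_rows", "kwargs": {"increments": [{"hand":0,"linear":[0,0,0.05],"dr":[0,0,0]},{"hand":0,"linear":[0,0,0.05],"dr":[0,0,0]},{"hand":0,"linear":[0,0,0.05],"dr":[0,0,0]},{"hand":0,"linear":[0,0,0.05],"dr":[0,0,0]},{"hand":0,"linear":[0,0,0.05],"dr":[0,0,0]},{"hand":0,"linear":[0,0,0.04],"dr":[0,0,0]},{"hand":0,"linear":[0,0,0],"dr":[0,0,0]},{"hand":0,"linear":[0,0,0],"dr":[0,0,0]}]}}

```text
time: 9.25
ee_pos: [0.4775, -0.1365, 0.0723]
orientation: [0.99, 0.138, 0.0, 0.0]
ft_force: [-0.1, -0.2, 5.0]
finger_gap: 0.0006
grip_force: 2.5
```

All three gave the same reading at home. I'll lift straight up and back off to the right so I can look.

Call:
{"fn": "send_rows", "kwargs": {"increments": [{"hand":0,"linear":[0,0,0.02],"dr":[0,0,0]},{"hand":0,"linear":[0,0,0],"dr":[0,0,0]},{"hand":0,"linear":[0,0,-0.8],"dr":[0,0,0]},{"hand":0,"linear":[0,0,-1],"dr":[0,0,0]},{"hand":0,"linear":[0,0,-1],"dr":[0,0,0]},{"hand":0,"linear":[0,0,-1],"dr":[0,0,0]},{"hand":0,"linear":[0,0.9,0],"dr":[0,0,0]},{"hand":0,"linear":[0,0.9,0],"dr":[0,0,0]}]}}

```text
time: 10.25
ee_pos: [0.5022, -0.2236, 0.2614]
orientation: [0.99, 0.139, 0.0, 0.001]
ft_force: [-0.0, -0.0, -0.3]
finger_gap: 0.0004
grip_force: 0.0
```

Call:
{"fn": "send_rows", "kwargs": {"increments": [{"hand":0,"linear":[0,0.9,0],"dr":[0,0,0]},{"hand":0,"linear":[0,0.9,0],"dr":[0,0,0]},{"hand":0,"linear":[0,0.9,0],"dr":[0,0,0]},{"hand":0,"linear":[0,0.9,0],"dr":[0,0,0]},{"hand":0,"linear":[0,0.9,0],"dr":[0,0,0]},{"hand":0,"linear":[0,0,0],"dr":[0,0,0]},{"hand":0,"linear":[0,0,0],"dr":[0,0,0]},{"hand":0,"linear":[0,0,0],"dr":[0,0,0]}]}}

```text
time: 11.25
ee_pos: [0.564, -0.4375, 0.2613]
orientation: [0.99, 0.14, 0.0, -0.0]
ft_force: [-1.2, -0.8, -0.3]
finger_gap: 0.0003
grip_force: 0.0
```

Run:
```python
from h import *
o=manip.get_obs();print(o['time'],o['ee_pos'],o['ft_force'])
S=snap('side','s3');T=snap('top','t3')
for n in R:
    try:
        a,sa=cap(S,'side',n);b,sb=cap(T,'top',n);print(n,a,b,tri(*a,*b))
    except Exception as e: print(n,e)
cv2.imwrite('pics/z3.png',np.hstack([cv2.resize(T[180:380,230:430],(400,400)),cv2.resize(S[180:360,270:450],(400,400))]))
```

```text
11.25 [ 0.56399915 -0.43750607  0.26132735] [-1.24156512 -0.84107017 -0.33476439]
red [342.20491803 228.36065574] [351.23357664 254.98540146] (array([ 0.54154358, -0.21804296,  0.06693212]), np.float64(0.0007400057442739855))
yel [345.69911504 247.59292035] [324.72321429 272.125     ] (array([ 0.50957338, -0.17708388,  0.06900212]), np.float64(0.0003502930323195094))
blu [349.19101124 270.20224719] [297.96268657 290.7238806 ] (array([ 0.47715199, -0.13626249,  0.06841021]), np.float64(0.0003796124332153038))
```

View pics/z3.png

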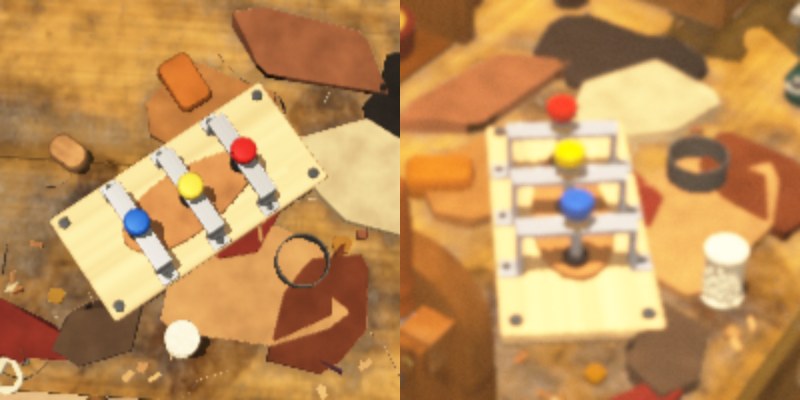

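Both views show the three caps down: their centroids are now at 67–69 mm, from 79–81 mm before. The insole and the four bystanders are where they were, and the hand is clear.

```bash
python3 -c "
from plant import manip
print(manip.job_done())"
```

```text
the job is handed in; nothing more can be done
None
```

I pressed the red, yellow and blue plungers home in that order, at about 5–6 N each; the last pictures show all three down, nothing else moved and the hand clear, and the job is handed in (no verdict was returned).

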